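# Set the teaching clock to home time

## Robot

A 6-joint arm with a two-finger parallel gripper is mounted at the origin on the work surface. World frame = base frame: x ahead of the robot, y to its left, z up, the work surface at z = 0. Lengths are in m, angles in rad, forces in N, time in s.
With the tool pointing down it reaches from about 0.275 to 0.75 m from the base axis. Payload 10.2 kg.
Tool frame: the origin (TCP) lies between the finger pads; the fingertips stand 8 mm ahead of it and the grasp point (between the pads) lies 11 mm behind it; z points along the fingers, y is the direction in which the jaws open and shut (so a half turn about z gives the same grasp; the last joint's range is limited). The gripper opens to 85 mm and grips with 20 to 120 N. Pads are 22 mm wide; open, the fingers measure 114 mm over their backs; the gripper's body (76 mm by 85 mm) begins 54 mm behind the grasp point. The pads swing forward as they close: fully open they stand 13 mm farther back than shut.
Start: joints at [-1.446, 0.313, 1.498, -0, 1.331, -0.223], TCP at [0.179, -0.494, 0.214] pointing down, gripper open.
Joint ranges: [-2.94, 2.94], [-0.97, 2.17], [0.19, 2.56], [-1.23, 4.37], [0.02, 3.11], [-2.88, 2.88]. Speed limits (rad/s): [2.39, 2.39, 3.01, 3.14, 3.14, 3.14].

## Interface

Orientations are given as a rotation vector (axis times angle).
In Python, from bench import r gives the robot as it stands.
- The arm moves only by the tool step_arm, never from a script. Its argument "targets" is a list of rows, each a list of 3 entries, a list of its own where there are three numbers: the opening, from 0 (shut) to 1 (fully open), then the shift along the tool's x, y, z in mm, then the turn about the tool's z in rad. In form: [[gripper, [x, y, z], yaw], ...]. A call has 1 to 10 rows; each row is the pose to reach, as a shift and turn from the pose measured when the call began, along the tool's axes at that moment; what a row does not reach only later rows make up. A row lasts 1/8 s, in which the tool goes at most 62.5 mm and 10.7 degrees, less where a joint would pass 70% of its speed; a pose out of reach is approached as far as the arm can. A call with a gripper value outside its range is refused whole. The fingers move at their own pace and stop on an object; "force" is the grip in N (left out, the last holds). Time passes only in rows, so rows that repeat a pose let the fingers close. It gives the time, the measured TCP pose, the force and the opening at its end, in the units of the state.
- r.get_obs(): the state, without advancing time (a new reading comes with each control period).
- r.read_camera(name): name is "scene" or "top"; returns the picture (400x640x3 uint8, red, green, blue); there is no depth.
- r.camera_params(name): a dict with "mtx" (3x3 intrinsics, pixels), "extrinsics" (4x4, takes a point from world to camera coordinates). Camera axes: x right, y up, looking along -z (the intrinsics and any distortion apply to the point x, -y, -z); pixel columns grow to the right and rows downward; lengths in m; the calibration is good to about 2 mm. A picture is of the moment at which its call begins. camera_params takes no time and is no camera call.
- r.finish_job(): hands the job in, once; it reports no verdict.
Trained networks look in the newest picture that a camera, given by its name, has taken for a name from the list of things; names that differ only in an ending like _2 or _b are one class to them, and where a whole thing is asked for, a point or a joint stands for the part that bears it (a point fixed in the world has none). Each returns a list of dicts, best first, with "p" (0 to 1); they miss things now and then, are a little off and sometimes report something else, mostly with a low value. They report only what shows in the picture. A call takes as long as a camera call.
- r.find_in(camera, name): "uv" ([column, row] in pixels, amid what is visible of it).
The state is a dict: "time_s": time; "qpos": joint angles; "qd": joint speeds; "joint_efforts": joint torques, N m; "tool_pos": TCP position; "ee_rot": TCP orientation; "ft_force": force on the tool from outside, world axes, zero at the start; "wrist_torque": the same for the moment, N m; "width": finger opening in m.
Only numpy, scipy, OpenCV 4.12 (cv2) and the standard library are available. Lean on these libraries where they do the work, as an engineer would, in place of code of your own. Each camera call takes 0.05 s, during which the arm holds its last target.

## Task

School finishes at half past three: set the big teaching clock lying on the table to that time by pushing its two hands round with a fingertip. The long hand should point straight at the six and the short hand midway between the three and the four (the twelve is the mark with three bars side by side). Leave the clock lying where it is, neither lifted, dragged across the table nor swivelled round, and leave the things around it undisturbed.

Things in the scene. Friction and masses are not known exactly. Their poses are not given: they have to be found in the camera images.
- clock: Teaching clock: a plywood disc 310 mm across with a white face 16 mm above the table, lying loose on rubber feet, 0.7 to 1.2 kg. Origin on the table under the hub; own x points to the twelve mark, y to nine, z up (three at -y, six at -x, as on any clock seen from above). Flat black bars mark the hours, longer at 3, 6, 9 and 12.
- clock_hub (a point): centre of the face, on the axis of the hands, 16 mm above the table; a wooden cap 22 mm across covers the hub up to 48 mm above the table
- twelve_mark (a point): inner end of the twelve mark, on the face, 131 mm from the hub; twelve alone has three bars side by side
- hour_hand (a joint): Angle of the short hand, rad, clockwise from twelve seen from above (whole turns may be added). Dark wooden strip, 80 mm from hub to point, 20 mm wide, underside 24 mm and top 30 mm above the table (8 mm of air below it), 24 mm tail. Turns either way without end, not geared to the long hand; needs about 0.05 N m (1 N at 55 mm) and stays where left.
- minute_hand (a joint): Angle of the long hand, rad, clockwise from twelve seen from above (whole turns may be added). Strip of the same wood, 127 mm from hub to point, 14 mm wide, underside 34 mm and top 40 mm above the table, so it passes over the short hand without touching; 24 mm tail. Turns either way without end on its own; needs about 0.04 N m and stays where left.
- hour_tip (a point): point of the short hand, half-way through its thickness
- minute_tip (a point): point of the long hand, half-way through its thickness
- six_mark (a point): inner end of the bar that marks six, on the face, 131 mm from the hub
- between_three_and_four (a point): point on the face midway between the directions of three and four, 80 mm from the hub, where the short hand's tip belongs at half past three
- glue_stick: glue stick standing upright beside the clock's rim, 29 mm across, 90 mm tall; origin at the centre of its foot
- tape_roll: roll of clear tape lying flat beside the clock, 68 mm across, 19 mm tall; origin at the centre of its underside
- marker: dry-wipe pen lying beside the clock, 130 mm long, 18 mm thick, along its own x; origin under its centre
- board_rubber: board rubber (wooden back, felt sole), 100 x 48 x 34 mm, lying beside the clock; origin under its centre
- pencil_pot: grey pot of pencils, 76 mm across, pot 95 mm tall (185 mm with the pencils), on the left behind the clock; origin under its centre
- exercise_books: pile of exercise books, 168 x 208 x 35 mm, on the right; origin under its centre

How it is judged:
By the outcome, as a careful person would: the job done as asked, in the order asked, and still so for the second after the job is handed in, with the robot touching nothing.
It also fails if it takes over 58 s, if anything falls off the work surface, if the arm or the gripper's body presses on something with over 40 N, if the wrist force passes 120 N, or if a joint passes its speed limit or range.

## Working session

There is one attempt and no reset: what is moved stays moved. The work goes in short steps, Python scripts to look and compute and a tool call to move; the robot and the scene stay as the last step left them, time stands still between calls to the robot, and variables do not carry over. Pictures are saved under pics/ and viewed, and the job is handed in when it is done.

Besides the shell and the picture viewer there is one more tool, called by a JSON object that holds its "method" and its "body". step_arm: Moves the arm, as the interface text tells. Its arguments: {"type":"object","properties":{"targets":{"type":"array","items":{"type":"array"}},"force":{"type":"number"}},"required":["targets"]}

```bash
mkdir -p pics; cat > h.py <<'E'
import numpy as np, cv2
from bench import r
def snap(n,f):
    im=r.read_camera(n); cv2.imwrite('pics/'+f,im[:,:,::-1]); return im
def ray(n,uv):
    p=r.camera_params(n);K=np.array(p['mtx']);E=np.array(p['extrinsics'])
    d=np.linalg.inv(K)@[uv[0],uv[1],1]; d=d*[1,-1,-1]
    R=E[:3,:3];t=E[:3,3]
    return -R.T@t, R.T@d
def atz(n,uv,z):
    o,d=ray(n,uv); return o+d*(z-o[2])/d[2]
def proj(n,P):
    p=r.camera_params(n);K=np.array(p['mtx']);E=np.array(p['extrinsics'])
    c=E[:3,:3]@np.array(P)+E[:3,3]; c=c*[1,-1,-1]; q=K@c; return q[:2]/q[2]
E
python3 - <<'E'
from h import *
print(r.get_obs())
for n in('scene','top'):
    snap(n,n+'0.png'); print(r.camera_params(n))
    for k in['clock_hub','twelve_mark','six_mark','hour_tip','minute_tip','glue_stick','tape_roll','marker','board_rubber','pencil_pot','exercise_books']:
        print(n,k,[(np.round(a['uv'],1),round(a['p'],2)) for a in r.find_in(n,k)[:2]])
E
```

```text
{'time_s': 0.0, 'qpos': array([-1.44640193e+00,  3.13429390e-01,  1.49842742e+00, -2.15558586e-05,
        1.33096921e+00, -2.23386409e-01]), 'qd': array([-1.73522044e-04, -7.44462402e-04, -3.83396230e-04,  7.16075941e-04,
       -4.92880942e-05,  1.22002213e-03]), 'joint_efforts': array([ 2.03071097e-03, -4.12258601e+01, -2.59743369e+01, -7.41678036e-05,
        4.05945611e-03,  1.64091563e-05]), 'tool_pos': array([ 0.17888215, -0.49330001,  0.21374926]), 'ee_rot': array([-3.09299899e+00, -5.43338484e-01, -6.29825253e-05]), 'ft_force': array([-0.11628766, -0.38426808,  0.27090813]), 'wrist_torque': array([ 0.0283775 ,  0.00726568, -0.01697479]), 'width': 0.08528544312376767}
{'mtx': array([[407.70186991,   0.        , 320.39535104],
       [  0.        , 407.70186991, 193.68082163],
       [  0.        ,   0.        ,   1.        ]]), 'extrinsics': array([[-0.39000961,  0.92076715,  0.00896493,  0.30865744],
       [-0.77301157, -0.33268395,  0.54016156,  0.35321603],
       [ 0.5003455 ,  0.2037382 ,  0.84151359, -1.38064581],
       [ 0.        ,  0.        ,  0.        ,  1.     
[... 811 characters left out ...]
7201,  0.13130641, -0.57484049],
       [-0.13105832,  0.02258165,  0.99111744, -1.37934516],
       [ 0.        ,  0.        ,  0.        ,  1.        ]])}
top clock_hub [(array([316.2, 202.4]), 0.8), (array([262.5, 173.7]), 0.34)]
top twelve_mark [(array([317.4, 207.6]), 0.56)]
top six_mark [(array([318. , 204.1]), 0.97)]
top hour_tip [(array([345.1, 255. ]), 0.63)]
top minute_tip [(array([324.8, 216.3]), 0.56)]
top glue_stick [(array([262.7, 174.6]), 0.39)]
top tape_roll [(array([341.9, 254.2]), 0.21)]
top marker [(array([344.7, 161.6]), 0.57)]
top board_rubber [(array([345.9, 256.2]), 0.86)]
top pencil_pot [(array([177.5, 182.1]), 0.85)]
top exercise_books [(array([438.2, 225.4]), 0.93)]
```

```bash
python3 - <<'E'
import cv2
a=cv2.imread('pics/top0.png'); cv2.imwrite('pics/top0z.png',cv2.resize(a[110:290,210:450],None,fx=3.3,fy=3.3,interpolation=cv2.INTER_CUBIC))
a=cv2.imread('pics/scene0.png'); cv2.imwrite('pics/scene0z.png',cv2.resize(a[130:310,200:440],None,fx=3.3,fy=3.3,interpolation=cv2.INTER_CUBIC))
E
```

```text
(no output)
```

View pics/top0z.png

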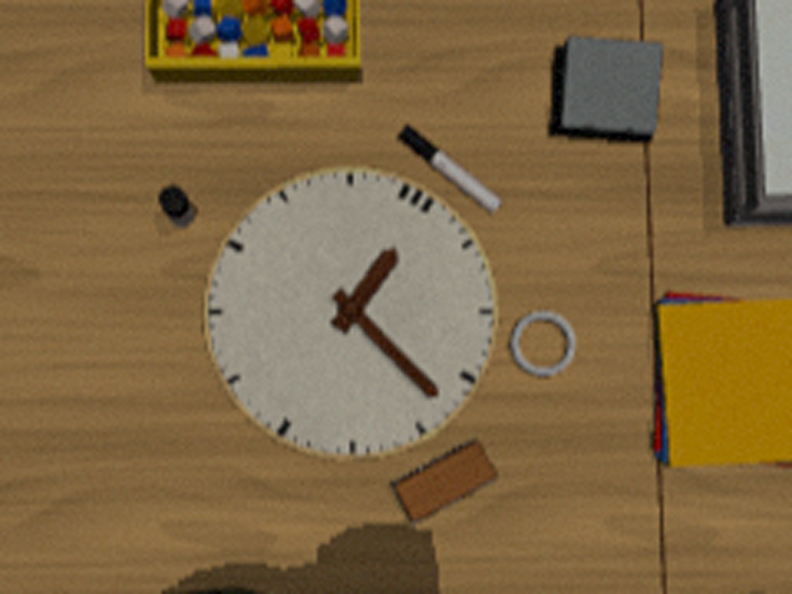

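View pics/scene0z.png

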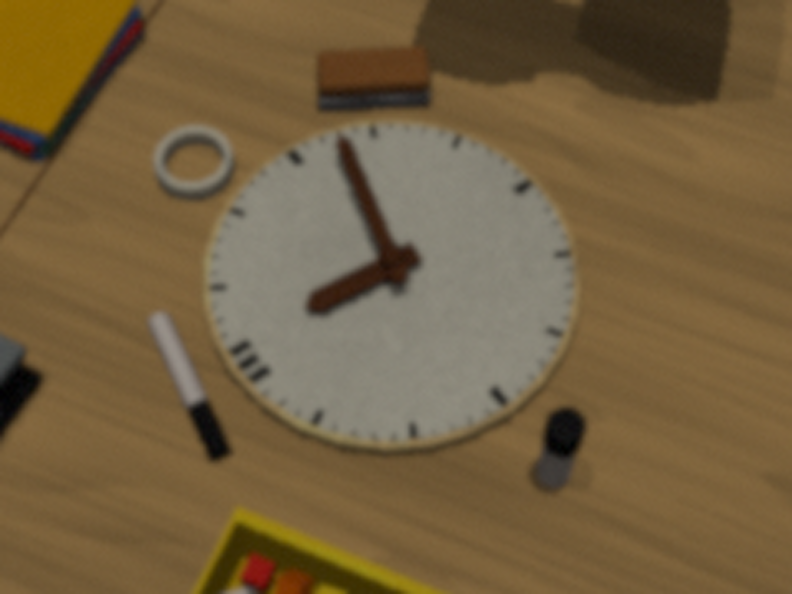

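View pics/top0.png

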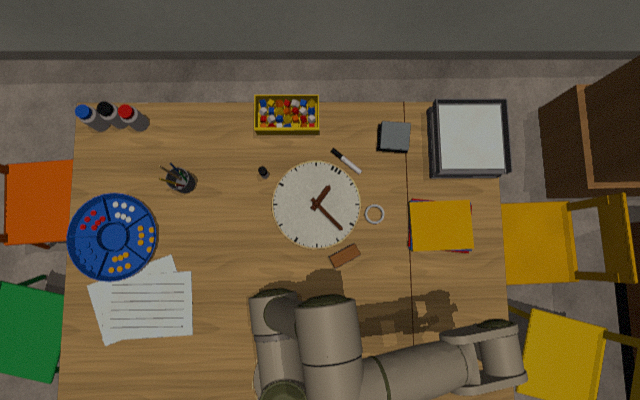

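View pics/scene0.png

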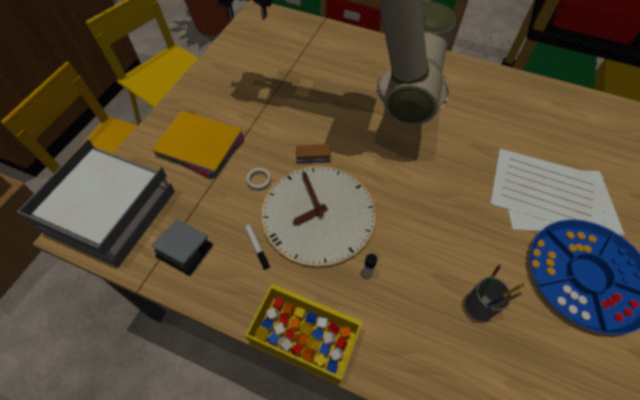

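The top view shows the hub at about (316,204), the three-bar twelve at (336,170) and the six at (296,239). The short hand points up-right and the long hand points near four. Next I'll fit the clock pose and hand angles from both views.

```bash
cat >> h.py <<'E'
from scipy.optimize import least_squares
def rect(im,n,c,z,half=0.17,s=2000):
    # orthographic patch: at height z, world up(x)=image up, world y=image left
    N=int(2*half*s); g=np.arange(N)/s-half
    Y,X=np.meshgrid(c[1]-g,c[0]-g)  # columns->-y ; rows->-x
    p=r.camera_params(n);K=np.array(p['mtx']);E=np.array(p['extrinsics'])
    P=np.stack([X,Y,np.full_like(X,z)],-1)@E[:3,:3].T+E[:3,3]
    P=P*[1,-1,-1]; q=P@K.T; uv=(q[...,:2]/q[...,2:]).astype(np.float32)
    return cv2.remap(im,uv[...,0],uv[...,1],cv2.INTER_CUBIC)
def face(im,n,uv0):
    # centre of white face incl. rim by hough-free ellipse fit in rectified patch
    c=atz(n,uv0,0.016)
    for _ in range(2):
        p=rect(im,n,c,0.016); hsv=cv2.cvtColor(p,cv2.COLOR_RGB2HSV)
        m=((hsv[...,1]<60)&(hsv[...,2]>90)).astype(np.uint8)
        m=cv2.morphologyEx(m,cv2.MORPH_OPEN,np.ones((25,25)))
        m=cv2.morphologyEx(m,cv2.MORPH_CLOSE,np.ones((41,41)))
        cs,_=cv2.findContours(m,0,1); h=cv2.convexHull(max(cs,key=cv2.contourArea))
        e=cv2.fitEllipse(h); half=.17;s=2000
        c=np.array([c[0]-(e[0][1]/s-half),c[1]-(e[0][0]/s-half),0.016])
    return c,np.array(e[1])/s
def handdir(im,n,c,z,r0,r1):
    # redness profile around ring at height z; world angle of brown pixels
    p=rect(im,n,c,z).astype(float); N=p.shape[0];s=2000;half=.17
    brown=np.clip(p[...,0]-p[...,2],0,None)*(p.sum(-1)<260)
    ii,jj=np.mgrid[0:N,0:N]; dx=half-ii/s; dy=half-jj/s; R=np.hypot(dx,dy); A=np.arctan2(dy,dx)
    w=brown*((R>r0)&(R<r1)); 
    H,_=np.histogram(A,180,(-np.pi,np.pi),weights=w)
    H=H+np.roll(H,1)+np.roll(H,-1)
    out=[]
    for _ in range(3):
        k=H.argmax(); a0=-np.pi+(k+.5)*2*np.pi/180
        d=np.angle(np.exp(1j*(A-a0))); ww=w*(abs(d)<.25); out.append((a0+(ww*d).sum()/(ww.sum()+1e-9),H[k])); 
        for j in range(-9,10): H[(k+j)%180]=0
    return out
def marks(im,n,c):
    p=rect(im,n,c,0.016).astype(float).sum(-1); N=p.shape[0];s=2000;half=.17
    g=np.radians(np.arange(0,360,.5)); v=[]
    for a in g:
        rr=np.arange(.132,.144,.001)
        v.append(np.mean([p[int((half-q*np.cos(a))*s),int((half-q*np.sin(a))*s)] for q in rr]))
    v=np.array(v); v=np.clip(np.median(v)-v,0,None)
    ph=np.angle((v*np.exp(12j*g)).sum())/12   # mark grid phase mod 30deg
    return ph
E
python3 - <<'E'
from h import *
for n,uv,tw in(('scene',(320,212),(275,239)),('top',(316,204),(336,170))):
    im=cv2.imread(f'pics/{n}0.png')[:,:,::-1].copy()
    c,ax=face(im,n,uv); ph=marks(im,n,c)
    t=atz(n,tw,.016)-c; a=np.arctan2(t[1],t[0]); tw_=ph+np.round((a-ph)/(np.pi/6))*np.pi/6
    print(n,c.round(4),ax.round(3),'tw',np.degrees([a,tw_]).round(1))
    for z,r0,r1 in((.027,.035,.07),(.037,.085,.115)):
        print(z,[(round(np.degrees(tw_-q)%360,1),int(h)) for q,h in handdir(im,n,c,z,r0,r1)])
    cv2.imwrite(f'pics/rect_{n}.png',rect(im,n,c,.016)[:,:,::-1])
E
python3 -c "
import cv2,numpy as np
a=[cv2.resize(cv2.imread(f'pics/rect_{n}.png'),(400,400)) for n in('scene','top')]
cv2.imwrite('pics/rb.png',np.hstack(a))"
```

```text
scene [ 0.5735 -0.0989  0.016 ] [0.296 0.296] tw [-30.6 -29.8]
0.027 [(np.float64(5.9), 32173), (np.float64(108.5), 29892), (np.float64(355.6), 921)]
0.037 [(np.float64(106.6), 40803), (np.float64(149.2), 0), (np.float64(149.2), 0)]
top [ 0.5739 -0.1006  0.016 ] [0.296 0.297] tw [-31.1 -30.3]
0.027 [(np.float64(5.8), 38033), (np.float64(106.1), 36173), (np.float64(13.6), 143)]
0.037 [(np.float64(106.6), 53300), (np.float64(148.7), 0), (np.float64(148.7), 0)]
```

View pics/rb.png

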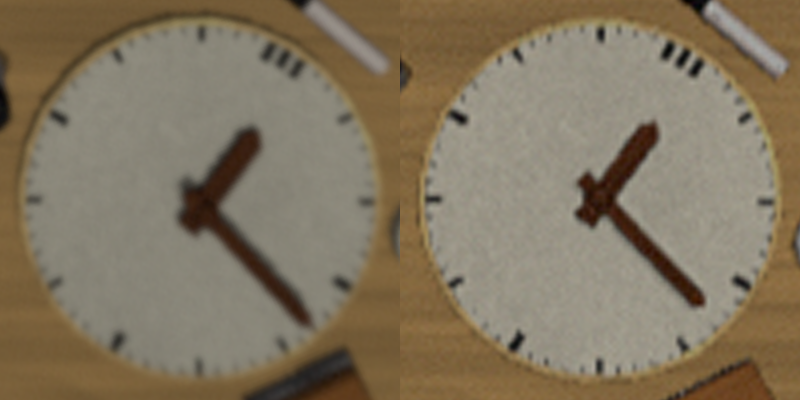

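```bash
cat >> h.py <<'E'
from scipy.spatial.transform import Rotation as Ro
HUB=np.array([.5737,-.0998]); TW=-30.0
def plan(clk,off,rad,tz,sgn):
    """clk: hand angle deg; off: tool centre behind (ccw) hand line, m; returns mm shift+yaw from now"""
    o=r.get_obs(); R=Ro.from_rotvec(o['ee_rot']).as_matrix(); p=np.array(o['tool_pos'])
    th=np.radians(TW-clk); u=np.array([np.cos(th),np.sin(th)]); t=np.array([np.sin(th),-np.cos(th)])
    P=np.array([*(HUB+rad*u-off*t),tz]); d=R.T@(P-p)*1000
    x=R[:,0]; psi=np.arctan2(x[1],x[0]); want=np.arctan2(sgn*t[1],sgn*t[0])
    yaw=-np.angle(np.exp(1j*(want-psi)))
    return d.round(1),round(yaw,3)
E
python3 - <<'E'
from h import *
print(plan(106.6,.030,.095,.15,1), plan(106.6,.030,.095,.036,1))
E
```

```text
(array([ 430.2, -170.3,   64.3]), np.float64(-1.981)) (array([ 430.2, -170.3,  178.3]), np.float64(-1.981))
```

{"method": "step_arm", "body": {"targets": [[0, [60, -24, 0], -0.18], [0, [115, -46, 0], -0.36], [0, [170, -68, 0], -0.54], [0, [225, -90, 0], -0.72], [0, [280, -110, 5], -0.9], [0, [330, -130, 15], -1.08], [0, [380, -150, 30], -1.26], [0, [430.2, -170.3, 50], -1.44], [0, [430.2, -170.3, 64.3], -1.62], [0, [430.2, -170.3, 64.3], -1.8]]}}

```text
time_s: 2.45
tool_pos: [0.5252, -0.1859, 0.1486]
ee_rot: [-1.486, -2.765, -0.0]
ft_force: [-0.7, -0.3, 0.2]
width: 0.0002
```

```bash
python3 - <<'E'
from h import *
o=r.get_obs();print(o['time_s'],o['tool_pos'],o['width'],o['ft_force'],o['qpos'])
print(plan(106.6,.030,.095,.036,1))
E
```

```text
2.45 [ 0.52519613 -0.18592539  0.14863372] 0.00016889697016606197 [-0.71034441 -0.2592612   0.22604176] [-5.50502671e-01  4.41580450e-01  1.49099649e+00 -7.34997973e-05
  1.21148563e+00 -1.13479585e+00]
(array([ -1.1,  -0.3, 112.6]), np.float64(-0.173))
```

{"method": "step_arm", "body": {"targets": [[0, [-1.1, -0.3, 30], -0.173], [0, [-1.1, -0.3, 60], -0.173], [0, [-1.1, -0.3, 85], -0.173], [0, [-1.1, -0.3, 105], -0.173], [0, [-1.1, -0.3, 112], -0.173], [0, [-1.1, -0.3, 112], -0.173]]}}

```text
time_s: 3.2
tool_pos: [0.5254, -0.1869, 0.0367]
ee_rot: [-1.242, -2.883, -0.001]
ft_force: [-0.1, 0.2, 0.7]
width: 0.0001
```

```bash
python3 - <<'E'
from h import *
o=r.get_obs();print(o['time_s'],o['tool_pos'],o['ft_force'])
im=snap('scene','s1.png');im2=snap('top','t1.png')
a=cv2.resize(im[130:310,200:440],None,fx=1.65,fy=2.2);b=cv2.resize(im2[110:290,210:450],None,fx=1.65,fy=2.2)
cv2.imwrite('pics/c1.png',np.hstack([a,b])[:,:,::-1])
# contact path
for c in list(range(107,172,8))+[171]: print(c,*plan(c,.018,.095,.036,1))
E
```

```text
3.2 [ 0.525357   -0.18688966  0.03674518] [-0.10180436  0.20064359  0.67779829]
107 [13.1 -0.3  1.5] 0.007
115 [26.6 -1.8  1.5] 0.146
123 [40.  -1.4  1.5] 0.286
131 [53.3  0.9  1.5] 0.426
139 [66.2  5.   1.5] 0.565
147 [78.3 10.8  1.5] 0.705
155 [89.6 18.3  1.5] 0.845
163 [99.7 27.2  1.5] 0.984
171 [108.4  37.5   1.5] 1.124
171 [108.4  37.5   1.5] 1.124
```

View pics/c1.png

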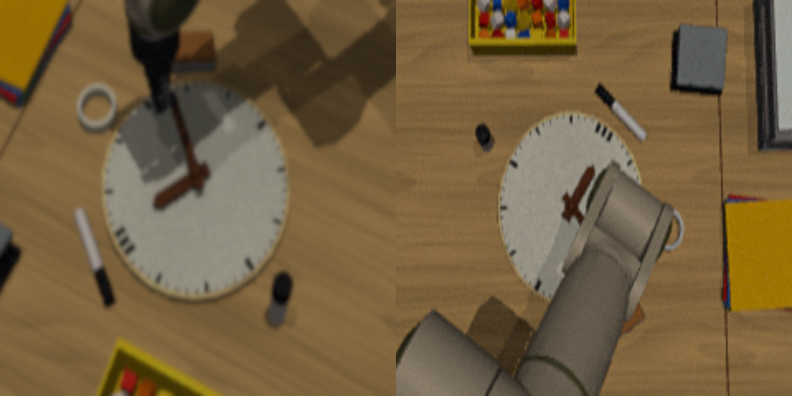

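The fingertip stands beside the long hand on its counter-clockwise side. I'll sweep the hand clockwise in small steps.

{"method": "step_arm", "body": {"targets": [[0, [8, -0.3, 1], 0.0], [0, [13, -0.3, 1], 0.007], [0, [19.9, -1.2, 1], 0.076], [0, [26.6, -1.8, 1], 0.146], [0, [33.3, -1.8, 1], 0.216], [0, [40, -1.4, 1], 0.286], [0, [46.7, -0.4, 1], 0.356], [0, [53.3, 0.9, 1], 0.426], [0, [59.8, 2.8, 1], 0.495], [0, [66.2, 5, 1], 0.565]]}}

```text
time_s: 4.55
tool_pos: [0.4836, -0.1352, 0.0368]
ee_rot: [-2.0, -2.421, 0.0]
ft_force: [0.1, -0.6, -0.4]
width: 0.0001
```

```bash
python3 - <<'E'
from h import *
o=r.get_obs();print(o['time_s'],o['tool_pos'],o['ft_force'])
im=snap('scene','s2.png')
cv2.imwrite('pics/c2.png',cv2.resize(im[130:310,200:440],None,fx=3,fy=3)[:,:,::-1])
for z in(.037,):
  print([(round((TW-np.degrees(q))%360,1),int(h)) for q,h in handdir(im,'scene',[*HUB,.016],z,.04,.075)])
for c in (143,147,151,155,159,163,167,171,175): print(c,*plan(c,.018,.095,.036,1))
E
```

```text
4.55 [ 0.48363909 -0.13516784  0.0367752 ] [ 0.09659892 -0.60975613 -0.37604326]
[(np.float64(0.0), 35768), (np.float64(107.2), 19407), (np.float64(125.5), 7844)]
143 [ 5.5 -0.7  0.7] 0.065
147 [12.2 -1.3  0.7] 0.135
151 [18.9 -1.4  0.7] 0.205
155 [25.7 -1.   0.7] 0.275
159 [32.4 -0.2  0.7] 0.345
163 [39.   1.1  0.7] 0.414
167 [45.5  2.8  0.7] 0.484
171 [51.9  5.   0.7] 0.554
175 [58.1  7.7  0.7] 0.624
```

View pics/c2.png

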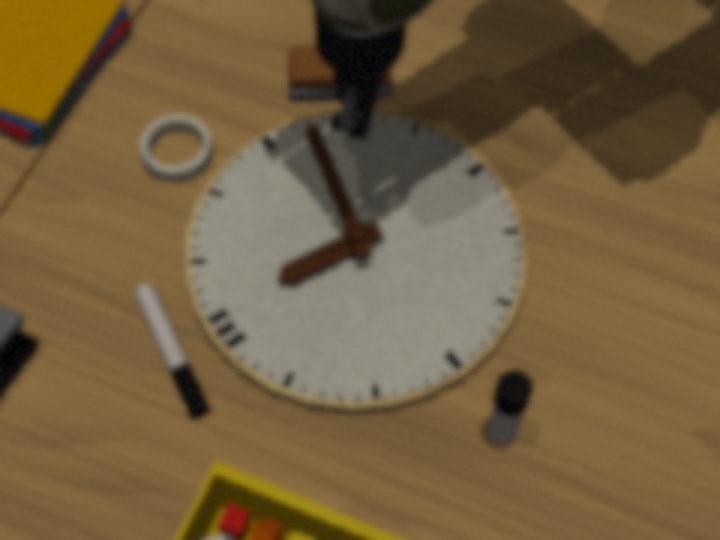

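```bash
python3 - <<'E'
from h import *
p=r.get_obs()['tool_pos']
R=Ro.from_rotvec(r.get_obs()['ee_rot']).as_matrix()
im=cv2.imread('pics/s2.png'); S=8
x0,y0=270,130
c=cv2.resize(im[y0:y0+60,x0:x0+90],None,fx=S,fy=S,interpolation=cv2.INTER_CUBIC)
for z,col in((.0288,(0,0,255)),(.0368,(0,255,0)),(.045,(255,0,0))):
    for dx in(-.011,.011):
        for dy in(-.0145,.0145):
            q=proj('scene',[*(p+R@[dx,dy,0])[:2],z]); cv2.circle(c,tuple(int(v) for v in (q-[x0,y0]+.5)*S),4,col,-1)
for clk in (107,):
    th=np.radians(TW-clk)
    for rr in(.0,.127):
        q=proj('scene',[*(HUB+rr*np.array([np.cos(th),np.sin(th)])),.04]);cv2.circle(c,tuple(int(v) for v in (q-[x0,y0]+.5)*S),4,(255,255,0),-1)
cv2.imwrite('pics/z2.png',c)
E
```

```text
(no output)
```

View pics/z2.png

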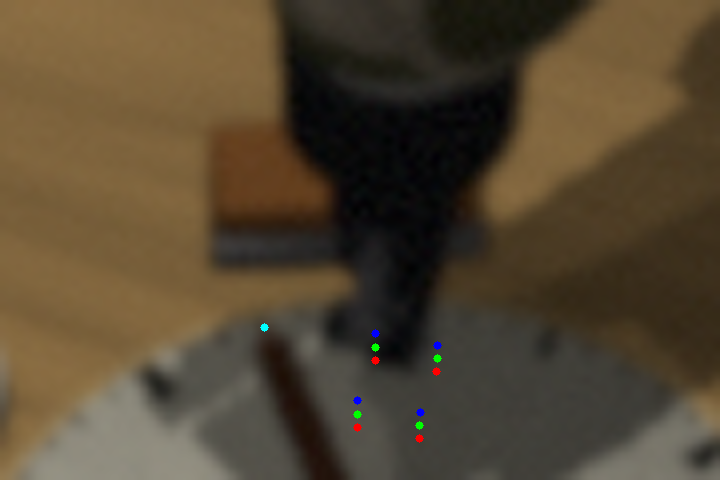

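```bash
python3 - <<'E'
from h import *
p=np.array([.5254,-.1869,.0367]);R=Ro.from_rotvec([-1.242,-2.883,-.001]).as_matrix()
im=cv2.imread('pics/s1.png'); S=8
x0,y0=260,125
c=cv2.resize(im[y0:y0+70,x0:x0+90],None,fx=S,fy=S,interpolation=cv2.INTER_CUBIC)
for z,col in((.0288,(0,0,255)),(.0368,(0,255,0)),(.045,(255,0,0))):
    for dx in(-.011,.011):
        for dy in(-.0145,.0145):
            q=proj('scene',[*(p+R@[dx,dy,0])[:2],z]); cv2.circle(c,tuple(int(v) for v in (q-[x0,y0]+.5)*S),4,col,-1)
cv2.imwrite('pics/z1.png',c)
E
```

```text
(no output)
```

View pics/z1.png

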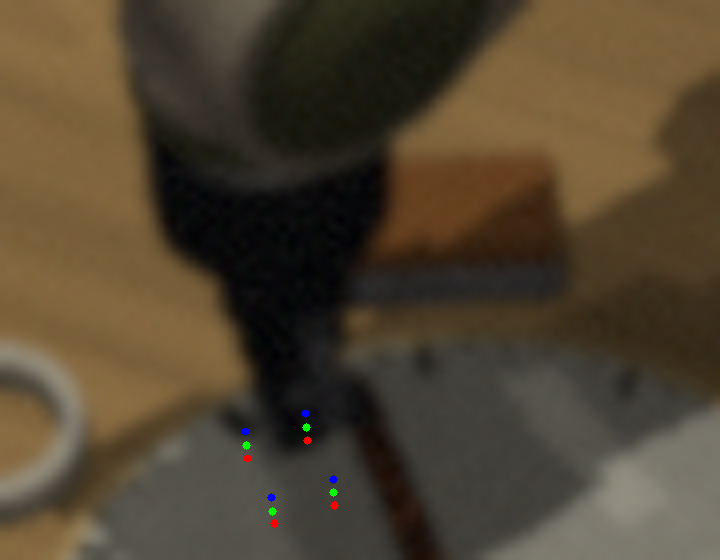

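{"method": "step_arm", "body": {"targets": [[0, [0, 0, 3], 0], [0, [0, 0, 6], 0], [0, [0, 0, 8], 0], [0, [0, 0, 8], 0]]}}

```text
time_s: 5.1
tool_pos: [0.4832, -0.1345, 0.0285]
ee_rot: [-2.002, -2.418, 0.0]
ft_force: [-0.0, -0.9, -0.1]
width: -0.0001
```

```bash
python3 - <<'E'
from h import *
o=r.get_obs();print(o['time_s'],o['tool_pos'],o['ft_force'])
im=snap('scene','s3.png')
cv2.imwrite('pics/c3.png',cv2.resize(im[130:205,260:360],None,fx=8,fy=8,interpolation=cv2.INTER_CUBIC)[:,:,::-1])
im=snap('top','t3.png')
E
```

```text
5.1 [ 0.48319197 -0.13452237  0.02848097] [-0.04424837 -0.86484655 -0.11872227]
```

View pics/c3.png

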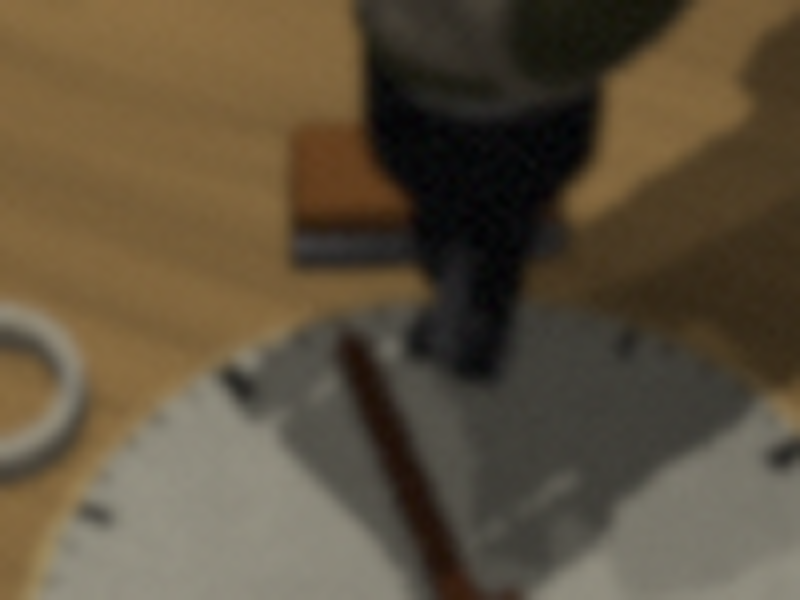

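View pics/t3.png

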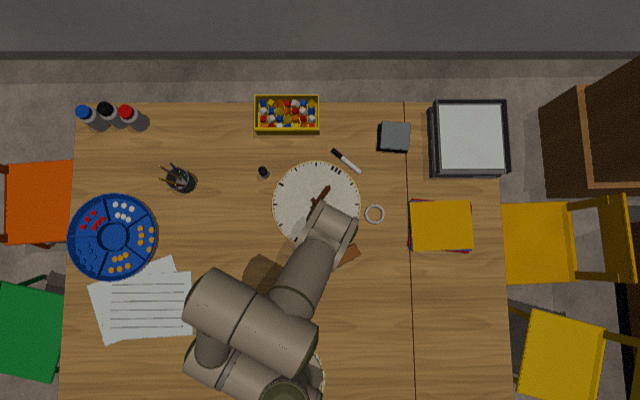

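```bash
python3 - <<'E'
from h import *
o=r.get_obs();p=o['tool_pos'];print(r.get_obs()['ee_rot'])
for z in(.016,.02,.03,.04,.05,.06): print(z,proj('scene',[p[0],p[1],z]).round(1))
print('base of finger at z=.02 if', atz('scene',(319,175),.02), atz('scene',(319,175),.045))
E
```

```text
[-2.00261384e+00 -2.41863315e+00  2.61701622e-04]
0.016 [319.1 182. ]
0.02 [319.1 181.2]
0.03 [319.2 179.2]
0.04 [319.2 177.1]
0.05 [319.2 175. ]
0.06 [319.2 172.9]
base of finger at z=.02 if [ 0.46376363 -0.14329122  0.02      ] [ 0.48012118 -0.1364923   0.045     ]
```

{"method": "step_arm", "body": {"targets": [[0, [0, 0, 1.5], 0], [0, [0, 0, 3], 0], [0, [0, 0, 3], 0]]}}

```text
time_s: 5.58
tool_pos: [0.4832, -0.1345, 0.0256]
ee_rot: [-2.003, -2.418, 0.0]
ft_force: [0.3, -0.1, -0.1]
width: -0.0
```

{"method": "step_arm", "body": {"targets": [[0, [0, 0, 1], 0], [0, [0, 0, 1], 0], [0, [0, 0, 2], 0], [0, [0, 0, 2], 0]]}}

```text
time_s: 6.08
tool_pos: [0.4832, -0.1345, 0.0235]
ee_rot: [-2.002, -2.418, 0.0]
ft_force: [0.7, -0.4, -0.5]
width: 0.0001
```

{"method": "step_arm", "body": {"targets": [[0, [0, 0, 1], 0], [0, [0, 0, 2], 0], [0, [0, 0, 3], 0], [0, [0, 0, 4], 0], [0, [0, 0, 4], 0]]}}

```text
time_s: 6.7
tool_pos: [0.4831, -0.1345, 0.0194]
ee_rot: [-2.002, -2.418, 0.0]
ft_force: [0.3, 0.4, 0.1]
width: 0.0004
```

```bash
python3 - <<'E'
from h import *
o=r.get_obs();print(o['time_s'],o['tool_pos'],o['ft_force'])
im=snap('scene','s4.png')
cv2.imwrite('pics/c4.png',cv2.resize(im[130:205,260:360],None,fx=8,fy=8,interpolation=cv2.INTER_CUBIC)[:,:,::-1])
E
```

```text
6.7 [ 0.48313923 -0.13448578  0.01940026] [0.32091075 0.42322756 0.0931102 ]
```

View pics/c4.png

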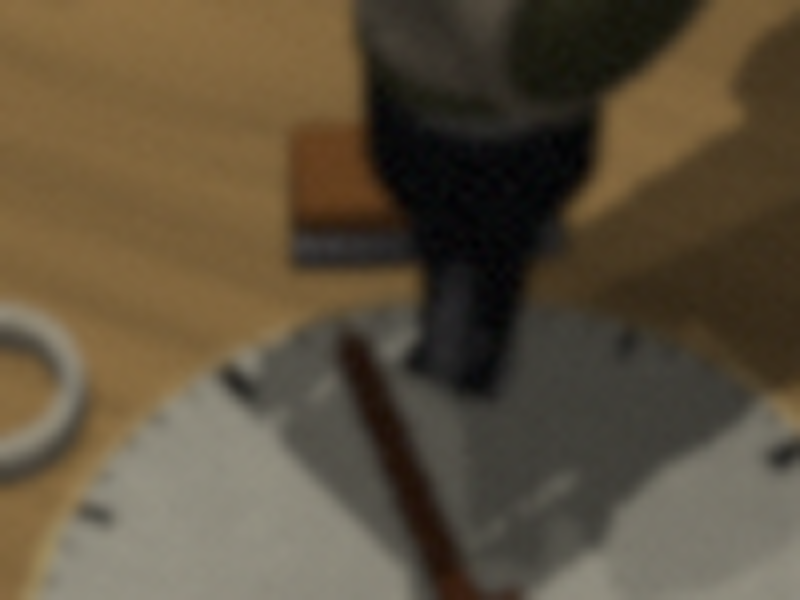

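```bash
python3 - <<'E'
from h import *
o=r.get_obs();p=o['tool_pos'];R=Ro.from_rotvec(o['ee_rot']).as_matrix()
print(R.round(2))
im=cv2.imread('pics/s4.png');S=8;x0,y0=270,140
for z in(.0114,.02,.03,.04):
    pts=[]
    for dx,dy in((-.011,-.0145),(.011,-.0145),(.011,.0145),(-.011,.0145)):
        q=proj('scene',[*(p+R@[dx,dy,0])[:2],z]);pts.append((q-[260,130]+.5)*S)
    print(z,np.array(pts).round(0).tolist())
E
```

```text
[[-0.19  0.98 -0.  ]
 [ 0.98  0.19  0.  ]
 [ 0.   -0.   -1.  ]]
0.0114 [[456.0, 389.0], [516.0, 400.0], [499.0, 466.0], [438.0, 455.0]]
0.02 [[456.0, 375.0], [516.0, 386.0], [499.0, 452.0], [438.0, 441.0]]
0.03 [[456.0, 359.0], [517.0, 370.0], [500.0, 436.0], [438.0, 425.0]]
0.04 [[456.0, 342.0], [517.0, 353.0], [500.0, 420.0], [438.0, 409.0]]
```

{"method": "step_arm", "body": {"targets": [[0, [0, 0, 1.5], 0], [0, [0, 0, 3], 0], [0, [0, 0, 4.5], 0], [0, [0, 0, 6], 0], [0, [0, 0, 6], 0]]}}

```text
time_s: 7.38
tool_pos: [0.4831, -0.1344, 0.0133]
ee_rot: [-2.002, -2.418, 0.0]
ft_force: [0.6, 0.7, -0.5]
width: -0.0003
```

```bash
python3 - <<'E'
from h import *
o=r.get_obs();print(o['time_s'],o['tool_pos'],o['ft_force'],o['qpos'])
im=snap('scene','s5.png')
cv2.imwrite('pics/c5.png',cv2.resize(im[130:205,260:360],None,fx=8,fy=8,interpolation=cv2.INTER_CUBIC)[:,:,::-1])
cv2.imwrite('pics/c5w.png',cv2.resize(im[0:220,200:500],None,fx=2.6,fy=2.6,interpolation=cv2.INTER_CUBIC)[:,:,::-1])
E
```

```text
7.375 [ 0.48308345 -0.13443791  0.01331351] [ 0.61700467  0.74562018 -0.51484583] [-5.05548924e-01  5.24429205e-01  1.78178977e+00  1.50727482e-04
  8.37595134e-01 -6.93292763e-01]
```

View pics/c5.png

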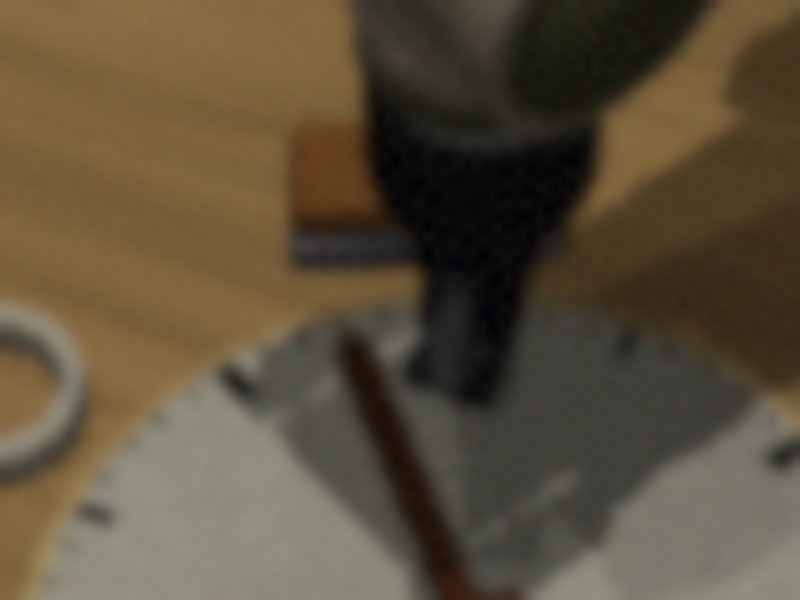

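View pics/c5w.png

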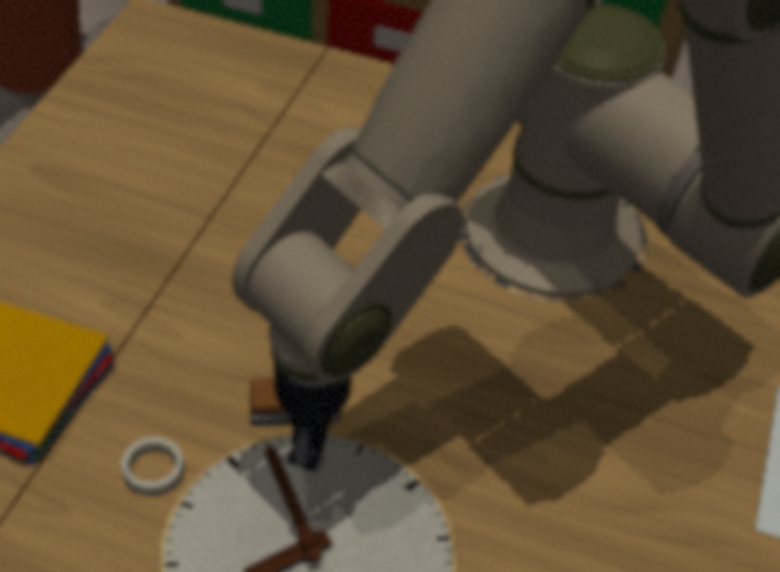

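{"method": "step_arm", "body": {"targets": [[0, [0, 0, 1.5], 0], [0, [0, 0, 3], 0], [0, [0, 0, 4], 0], [0, [0, 0, 4], 0]]}}

```text
time_s: 7.92
tool_pos: [0.4831, -0.1344, 0.0094]
ee_rot: [-2.002, -2.418, 0.0]
ft_force: [-0.3, -0.0, -0.3]
width: 0.0003
```

{"method": "step_arm", "body": {"targets": [[0, [0, 0, 1.5], 0], [0, [0, 0, 3], 0], [0, [0, 0, 3], 0]]}}

```text
time_s: 8.3
tool_pos: [0.483, -0.1344, 0.0062]
ee_rot: [-2.002, -2.418, 0.001]
ft_force: [-0.3, 0.4, 0.4]
width: 0.0002
```

```bash
python3 - <<'E'
from h import *
o=r.get_obs();print(o['time_s'],o['tool_pos'],o['ft_force'])
im=snap('scene','s6.png')
cv2.imwrite('pics/c6.png',cv2.resize(im[160:190,300:340],None,fx=18,fy=18,interpolation=cv2.INTER_CUBIC)[:,:,::-1])
E
```

```text
8.3 [ 0.48300268 -0.13438307  0.00618034] [-0.3477679   0.38126995  0.3531415 ]
```

View pics/c6.png

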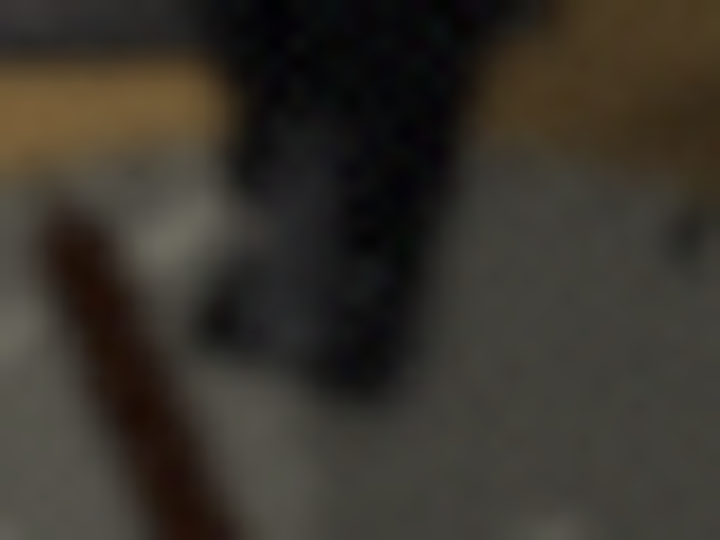

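{"method": "step_arm", "body": {"targets": [[0, [0, 0, 1.5], 0], [0, [0, 0, 3], 0], [0, [0, 0, 4], 0], [0, [0, 0, 4], 0]]}}

```text
time_s: 8.85
tool_pos: [0.483, -0.1344, 0.0022]
ee_rot: [-2.002, -2.418, 0.001]
ft_force: [0.1, -0.1, -0.0]
width: 0.0005
```

{"method": "step_arm", "body": {"targets": [[0, [0, 0, 1], 0], [0, [0, 0, 2], 0], [0, [0, 0, 3], 0], [0, [0, 0, 3], 0]]}}

```text
time_s: 9.35
tool_pos: [0.483, -0.1344, -0.0009]
ee_rot: [-2.002, -2.418, 0.001]
ft_force: [0.4, -0.2, 0.3]
width: -0.0005
```

```bash
python3 - <<'E'
from h import *
o=r.get_obs();print(o['time_s'],o['tool_pos'],o['ft_force'],o['joint_efforts'])
im=snap('scene','s7.png')
cv2.imwrite('pics/c7.png',cv2.resize(im[140:230,260:380],None,fx=6,fy=6,interpolation=cv2.INTER_CUBIC)[:,:,::-1])
E
```

```text
9.35 [ 0.4829918  -0.13439575 -0.00086383] [ 0.44724265 -0.16051673  0.27604509] [-7.19901036e-04 -4.36620784e+01 -1.78465283e+01  1.24746413e-03
  3.03185334e-03  2.55871169e-05]
```

View pics/c7.png

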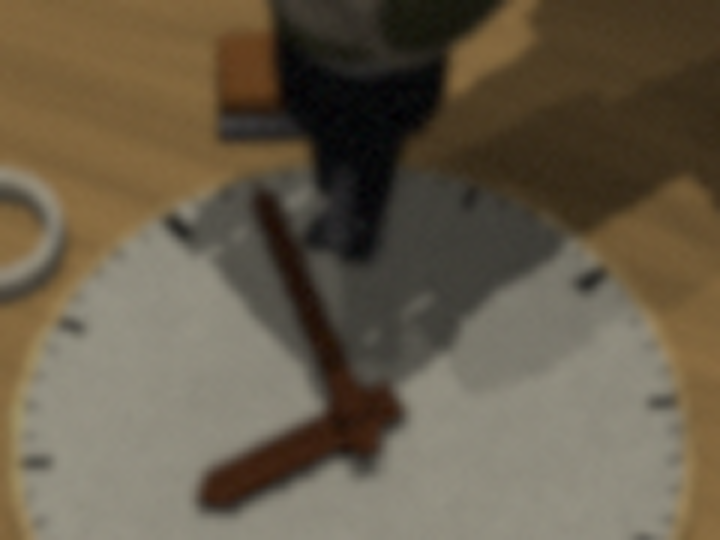

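{"method": "step_arm", "body": {"targets": [[0, [0, 0, 1], 0], [0, [0, 0, 2], 0], [0, [0, 0, 3], 0], [0, [0, 0, 3], 0]]}}

```text
time_s: 9.9
tool_pos: [0.4832, -0.1344, -0.0011]
ee_rot: [-2.002, -2.419, 0.001]
ft_force: [-13.3, 5.4, 36.0]
width: -0.0003
```

Contact with the face came at TCP z = -1 mm, so the shut fingertips stand 17 mm behind the TCP, not 8 mm ahead of it. I'll lift off and re-measure.

{"method": "step_arm", "body": {"targets": [[0, [0, 0, -4], 0], [0, [0, 0, -30], 0], [0, [0, 0, -60], 0], [0, [0, 0, -75], 0], [0, [0, 0, -75], 0]]}}

```text
time_s: 10.52
tool_pos: [0.4836, -0.1347, 0.0742]
ee_rot: [-2.003, -2.42, 0.0]
ft_force: [-0.3, 1.2, -0.8]
width: -0.0002
```

```bash
cat >> h.py <<'E'
def state(f,tw0=-30):
    im=snap('scene',f); c,ax=face(im,'scene',proj('scene',[*HUB,.016])); ph=np.degrees(marks(im,'scene',c))
    tw=ph+np.round((tw0-ph)/30)*30
    print('clock',c.round(4),ax.round(3),'tw',tw.round(2))
    for z,r0,r1 in((.027,.035,.07),(.037,.085,.115)):
        print(z,[(round((tw-np.degrees(q))%360,1),int(h)) for q,h in handdir(im,'scene',c,z,r0,r1)])
    return im
E
python3 - <<'E'
from h import *
o=r.get_obs();print(o['time_s'],o['tool_pos'],o['ft_force'])
im=state('s8.png')
print(plan(106.6,.030,.095,.050,1))
E
```

```text
10.525 [ 0.48361552 -0.13466113  0.0742213 ] [-0.33112307  1.15736562 -0.83613241]
clock [ 0.5741 -0.0989  0.016 ] [0.294 0.296] tw -31.14
0.027 [(np.float64(4.8), 33459), (np.float64(108.2), 18442), (np.float64(151.6), 6794)]
0.037 [(np.float64(106.2), 25891), (np.float64(125.2), 10889), (np.float64(147.7), 10084)]
(array([-59.4,  31.6,  23.2]), np.float64(-0.569))
```

{"method": "step_arm", "body": {"targets": [[0, [-20, 10, 0], -0.18], [0, [-40, 20, 0], -0.36], [0, [-59.4, 31.6, 0], -0.54], [0, [-59.4, 31.6, 10], -0.569], [0, [-59.4, 31.6, 30], -0.569], [0, [-59.4, 31.6, 50], -0.569], [0, [-59.4, 31.6, 62], -0.569], [0, [-59.4, 31.6, 62], -0.569]]}}

```text
time_s: 11.58
tool_pos: [0.5243, -0.1861, 0.0101]
ee_rot: [-1.242, -2.88, -0.001]
ft_force: [1.2, -0.4, 0.0]
width: 0.0001
```

```bash
python3 - <<'E'
from h import *
o=r.get_obs();print(o['time_s'],o['tool_pos'],o['ft_force'])
for c in range(107,143,4): print(c,*plan(c,.018,.095,.011,1))
im=snap('scene','s9.png')
cv2.imwrite('pics/c9.png',cv2.resize(im[140:230,260:380],None,fx=6,fy=6,interpolation=cv2.INTER_CUBIC)[:,:,::-1])
E
```

```text
11.575 [ 0.52432299 -0.18608493  0.01008622] [ 1.2076227  -0.38339002  0.01519745]
107 [11.4  0.  -0.9] 0.006
111 [18.1 -1.  -0.8] 0.076
115 [24.8 -1.5 -0.8] 0.145
119 [31.6 -1.5 -0.8] 0.215
123 [38.3 -1.1 -0.7] 0.285
127 [45.  -0.2 -0.7] 0.355
131 [51.6  1.1 -0.7] 0.425
135 [58.1  3.  -0.7] 0.494
139 [64.5  5.2 -0.6] 0.564
```

View pics/c9.png

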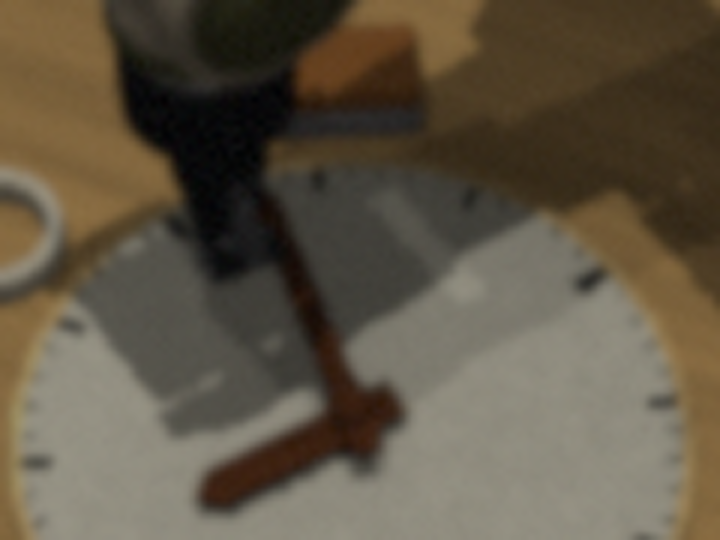

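The finger is now down beside the long hand at the right height. I'll push.

{"method": "step_arm", "body": {"targets": [[0, [6, 0, -1], 0.006], [0, [11.4, 0, -1], 0.006], [0, [18.1, -1, -1], 0.076], [0, [24.8, -1.5, -1], 0.145], [0, [31.6, -1.5, -1], 0.215], [0, [31.6, -1.5, -1], 0.215]]}}

```text
time_s: 12.38
tool_pos: [0.5019, -0.1642, 0.0124]
ee_rot: [-1.544, -2.733, 0.0]
ft_force: [0.7, -0.8, 0.7]
width: -0.0001
```

```bash
python3 - <<'E'
from h import *
o=r.get_obs();print(o['time_s'],o['tool_pos'],o['ft_force'])
for c in range(123,180,4): print(c,*plan(c,.018,.095,.011,1))
im=state('s10.png')
cv2.imwrite('pics/c10.png',cv2.resize(im[140:230,260:380],None,fx=6,fy=6,interpolation=cv2.INTER_CUBIC)[:,:,::-1])
E
```

```text
12.375 [ 0.50193349 -0.16417023  0.01244494] [ 0.7054975  -0.81649759  0.73047938]
123 [ 6.9 -1.3  1.5] 0.071
127 [13.6 -1.9  1.5] 0.141
131 [20.4 -2.   1.5] 0.211
135 [27.1 -1.6  1.5] 0.281
139 [33.8 -0.7  1.5] 0.35
143 [40.4  0.6  1.5] 0.42
147 [46.9  2.4  1.6] 0.49
151 [53.3  4.6  1.6] 0.56
155 [59.5  7.3  1.6] 0.63
159 [65.5 10.4  1.6] 0.699
163 [71.2 13.9  1.6] 0.769
167 [76.7 17.8  1.6] 0.839
171 [82.  22.1  1.6] 0.909
175 [86.9 26.7  1.6] 0.979
179 [91.4 31.7  1.6] 1.048
clock [ 0.5738 -0.0988  0.016 ] [0.295 0.296] tw -29.32
0.027 [(np.float64(6.5), 33614), (np.float64(120.7), 16341), (np.float64(83.8), 7600)]
0.037 [(np.float64(81.5), 12995), (np.float64(127.0), 12638), (np.float64(93.8), 12067)]
```

View pics/c10.png

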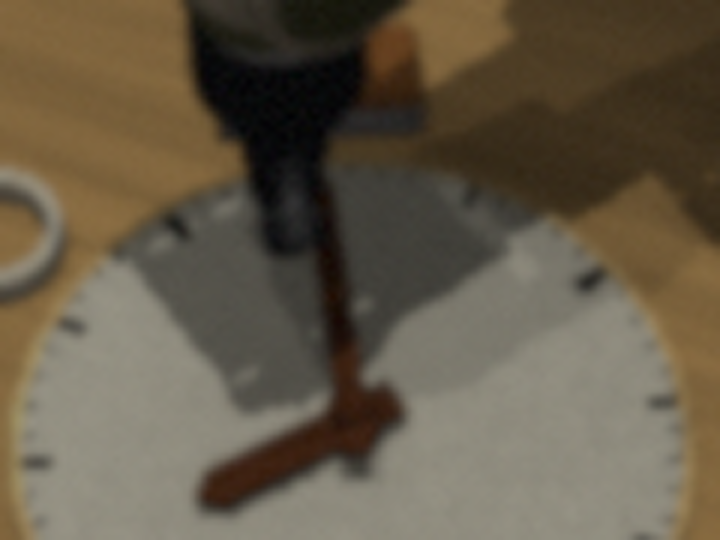

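The long hand follows and the clock stays still. I'll continue.

{"method": "step_arm", "body": {"targets": [[0, [6.9, -1.3, 1.5], 0.071], [0, [13.6, -1.9, 1.5], 0.141], [0, [20.4, -2, 1.5], 0.211], [0, [27.1, -1.6, 1.5], 0.281], [0, [33.8, -0.7, 1.5], 0.35], [0, [40.4, 0.6, 1.5], 0.42], [0, [46.9, 2.4, 1.6], 0.49], [0, [53.3, 4.6, 1.6], 0.56], [0, [59.5, 7.3, 1.6], 0.63], [0, [65.5, 10.4, 1.6], 0.699]]}}

```text
time_s: 13.68
tool_pos: [0.4773, -0.103, 0.0111]
ee_rot: [-2.387, -2.039, 0.002]
ft_force: [-0.1, -0.6, 0.5]
width: 0.0001
```

```bash
python3 - <<'E'
from h import *
o=r.get_obs();print(o['time_s'],o['tool_pos'],o['ft_force'])
for c in (161,163,165,167,169,171,173,175,177,179,180): print(c,*plan(c,.018,.095,.011,1))
im=state('s11.png')
cv2.imwrite('pics/c11.png',cv2.resize(im[140:230,260:380],None,fx=6,fy=6,interpolation=cv2.INTER_CUBIC)[:,:,::-1])
c=[*HUB,.016]
cv2.imwrite('pics/r11.png',rect(im,'scene',c,.037)[:,:,::-1])
E
```

```text
13.675 [ 0.47733584 -0.10300525  0.01111855] [-0.10869656 -0.598752    0.53186637]
161 [ 3.6 -0.9  0.1] 0.035
163 [ 6.9 -1.3  0.1] 0.07
165 [10.3 -1.7  0.1] 0.105
167 [13.6 -1.9  0.1] 0.14
169 [17.  -2.   0.1] 0.175
171 [20.4 -2.   0.1] 0.21
173 [23.8 -1.9  0.1] 0.244
175 [27.1 -1.6  0.1] 0.279
177 [30.5 -1.2  0.1] 0.314
179 [33.8 -0.7  0.1] 0.349
180 [35.5 -0.5  0.1] 0.367
clock [ 0.5738 -0.0989  0.016 ] [0.295 0.296] tw -29.37
0.027 [(np.float64(6.4), 35089), (np.float64(155.4), 16613), (np.float64(136.4), 7731)]
0.037 [(np.float64(161.9), 19455), (np.float64(118.6), 10425), (np.float64(177.4), 9495)]
```

View pics/r11.png

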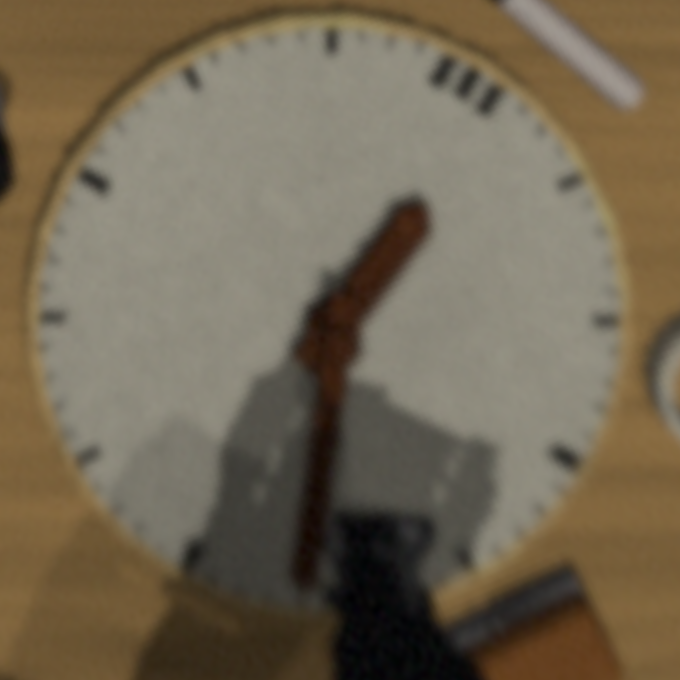

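{"method": "step_arm", "body": {"targets": [[0, [6.9, -1.3, 0], 0.07], [0, [13.6, -1.9, 0], 0.14], [0, [20.4, -2, 0], 0.21], [0, [25.5, -1.8, 0], 0.262], [0, [29, -1.4, 0], 0.3], [0, [29, -1.4, 0], 0.3]]}}

```text
time_s: 14.48
tool_pos: [0.4807, -0.0735, 0.0112]
ee_rot: [-2.665, -1.659, 0.002]
ft_force: [0.0, 0.0, 0.7]
width: -0.0002
```

```bash
python3 - <<'E'
from h import *
o=r.get_obs();print(o['time_s'],o['tool_pos'],o['ft_force'])
for c in (176,177,178,179,180,181,182): print(c,*plan(c,.018,.095,.011,1))
im=state('s12.png')
c=[*HUB,.016]
cv2.imwrite('pics/r12.png',rect(im,'scene',c,.037)[:,:,::-1])
E
```

```text
14.475 [ 0.48066141 -0.07353505  0.01119239] [0.01095275 0.01795629 0.68757053]
176 [-0.8  0.1  0.2] -0.003
177 [ 0.8 -0.2  0.2] 0.014
178 [ 2.5 -0.4  0.2] 0.032
179 [ 4.2 -0.7  0.2] 0.049
180 [ 5.8 -0.9  0.2] 0.067
181 [ 7.5 -1.1  0.2] 0.084
182 [ 9.2 -1.3  0.2] 0.101
clock [ 0.5737 -0.0989  0.016 ] [0.295 0.296] tw -30.1
0.027 [(np.float64(5.6), 33380), (np.float64(170.2), 18448), (np.float64(152.4), 7697)]
0.037 [(np.float64(177.7), 18657), (np.float64(196.0), 9694), (np.float64(130.6), 7820)]
```

View pics/r12.png

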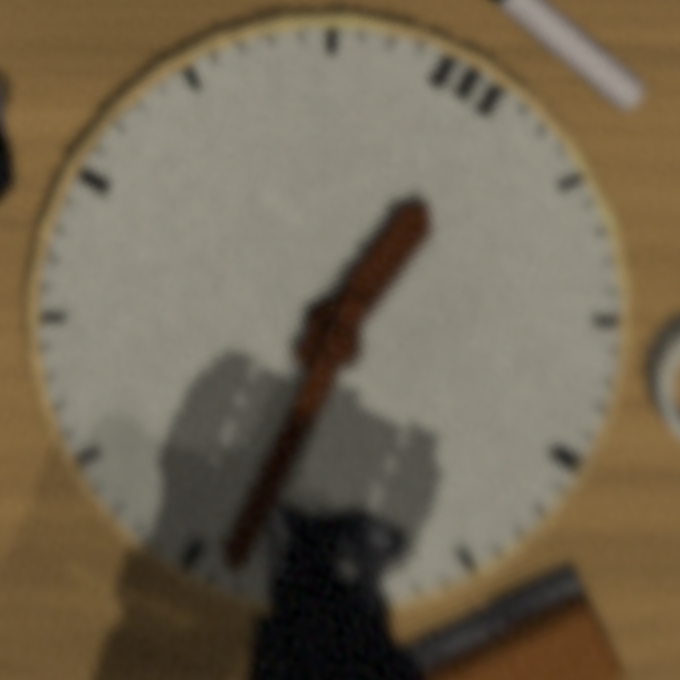

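{"method": "step_arm", "body": {"targets": [[0, [3, -0.5, 0], 0.035], [0, [5.8, -0.9, 0], 0.067], [0, [6.7, -1, 0], 0.075], [0, [6.7, -1, 0], 0.075]]}}

```text
time_s: 15.02
tool_pos: [0.4827, -0.0673, 0.0112]
ee_rot: [-2.725, -1.56, 0.002]
ft_force: [0.2, -0.2, 0.3]
width: -0.0002
```

{"method": "step_arm", "body": {"targets": [[0, [-4, 0, 0], 0], [0, [-12, 0, 0], 0], [0, [-12, 0, -20], 0], [0, [-12, 0, -60], 0], [0, [-12, 0, -100], 0], [0, [-12, 0, -110], 0]]}}

```text
time_s: 15.78
tool_pos: [0.4776, -0.0786, 0.1234]
ee_rot: [2.725, 1.56, 0.002]
ft_force: [-0.1, -0.2, 0.2]
width: -0.0
```

```bash
python3 - <<'E'
from h import *
o=r.get_obs();print(o['time_s'],o['tool_pos'],o['ft_force'])
im=state('s13.png')
cv2.imwrite('pics/r13.png',rect(im,'scene',[.5735,-.0989,.016],.037)[:,:,::-1])
print(plan(5.9,.040,.058,.12,-1),plan(5.9,.033,.058,.005,-1))
E
```

```text
15.775 [ 0.47756298 -0.07857174  0.12337226] [-0.13528283 -0.19820099  0.2443988 ]
clock [ 0.5736 -0.099   0.016 ] [0.295 0.296] tw -29.92
0.027 [(np.float64(5.7), 33493), (np.float64(174.3), 18585), (np.float64(154.0), 8231)]
0.037 [(np.float64(180.8), 21358), (np.float64(130.1), 10637), (np.float64(149.2), 9616)]
(array([ 64.6, 155.3,   3.4]), np.float64(0.095)) (array([ 57.6, 154.5, 118.4]), np.float64(0.095))
```

View pics/r13.png

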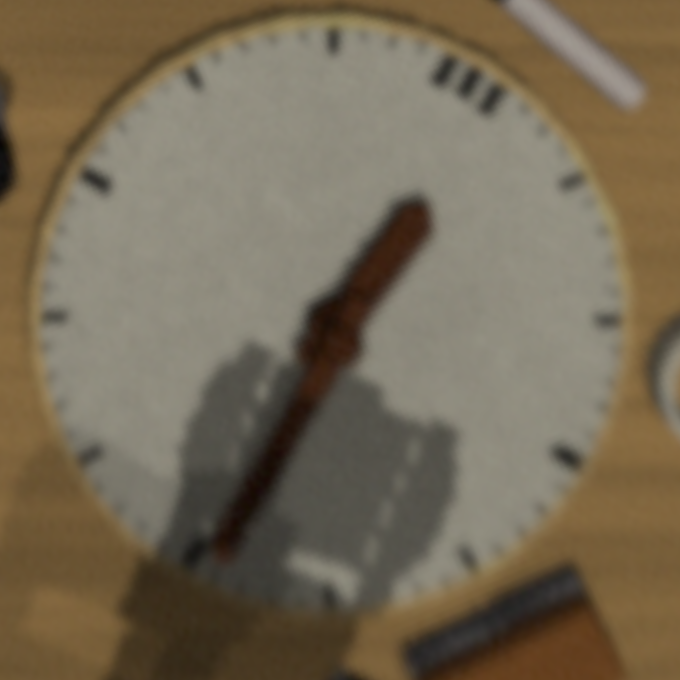

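{"method": "step_arm", "body": {"targets": [[0, [-50, 30, -20], 0], [0, [-105, 60, -40], 0], [0, [-160, 90, -40], 0], [0, [-216, 126, -40], 0], [0, [-216, 126, -40], 0]]}}

```text
time_s: 16.45
tool_pos: [0.4753, -0.3318, 0.1611]
ee_rot: [-2.729, -1.555, -0.0]
ft_force: [-0.5, 0.3, -0.5]
width: 0.0001
```

```bash
cat >> h.py <<'E'
def line(im,n,c,z,ang0,r0,r1):
    # fit hand centreline points: for each radius weighted centroid of brown across ±14mm, world angle near ang0
    p=rect(im,n,c,z).astype(np.float32); s=2000;half=.17
    br=np.clip(330-p.sum(-1),0,None) if False else np.clip(p[...,0]-p[...,2]-12,0,None)
    u=np.array([np.cos(ang0),np.sin(ang0)]);v=np.array([-u[1],u[0]])
    w=np.linspace(-.014,.014,57); R=np.arange(r0,r1,.001)
    P=R[:,None,None]*u+w[None,:,None]*v
    val=cv2.remap(br,((half-P[...,1])*s).astype(np.float32),((half-P[...,0])*s).astype(np.float32),1)
    cen=(val*w).sum(1)/(val.sum(1)+1e-9)
    k,b=np.polyfit(R,cen,1); return ang0+np.arctan(k), np.arctan((cen/R).mean())+ang0, b
def full(f,hc,mc):
    for n in('scene','top'):
        im=snap(n,n+f)
        c,ax=face(im,n,proj(n,[*HUB,.016])); ph=np.degrees(marks(im,n,c)); tw=ph+np.round((-30-ph)/30)*30
        print(n,c.round(4),ax.round(3),'tw',tw.round(2))
        for nm,z,a,r0,r1 in(('hour',.030,hc,.03,.07),('min',.040,mc,.045,.115)):
            a1,a2,b=line(im,n,c,z,np.radians(tw-a),r0,r1); print(nm,'slope',round((tw-np.degrees(a1))%360,2),'thru hub',round((tw-np.degrees(a2))%360,2),'off mm',round(b*1000,1))
E
python3 - <<'E'
from h import *
o=r.get_obs();print(o['time_s'],o['tool_pos'])
full('14.png',6,179.5)
im=cv2.imread('pics/top14.png');cv2.imwrite('pics/c14.png',cv2.resize(rect(im,'top',[*HUB,.016],.038),(500,500)))
E
```

```text
16.45 [ 0.47532743 -0.33175121  0.16113822]
scene [ 0.5734 -0.0989  0.016 ] [0.296 0.296] tw -30.1
hour slope 6.89 thru hub 5.13 off mm 1.4
min slope 179.66 thru hub 179.49 off mm 0.2
top [ 0.5739 -0.1005  0.016 ] [0.296 0.297] tw -30.44
hour slope 6.5 thru hub 5.53 off mm 0.8
min slope 179.32 thru hub 179.28 off mm 0.1
```

View pics/c14.png

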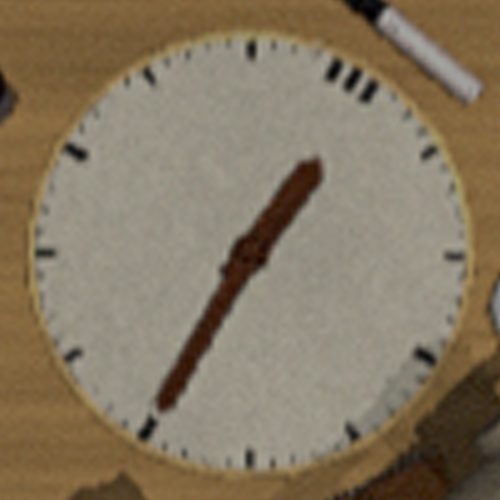

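```bash
python3 - <<'E'
from h import *
print(plan(5.9,.035,.058,.12,-1),plan(5.9,.035,.058,.0045,-1))
E
```

```text
(array([276.3,  29. ,  42. ]), np.float64(0.094)) (array([276.2,  29.1, 157.5]), np.float64(0.094))
```

{"method": "step_arm", "body": {"targets": [[0, [55, 6, 0], 0.03], [0, [110, 12, 0], 0.06], [0, [165, 18, 0], 0.094], [0, [220, 24, 10], 0.094], [0, [276, 29, 30], 0.094], [0, [276, 29, 60], 0.094], [0, [276, 29, 90], 0.094], [0, [276, 29, 90], 0.094]]}}

```text
time_s: 17.55
tool_pos: [0.6393, -0.1036, 0.0696]
ee_rot: [-2.792, -1.429, 0.005]
ft_force: [0.5, -0.1, -0.1]
width: 0.0001
```

```bash
python3 - <<'E'
from h import *
o=r.get_obs();print(o['time_s'],o['tool_pos'],o['ft_force'])
print(plan(5.9,.035,.058,.0045,-1))
im=snap('scene','s15.png')
cv2.imwrite('pics/c15.png',cv2.resize(im[150:270,240:400],None,fx=5,fy=5,interpolation=cv2.INTER_CUBIC)[:,:,::-1])
E
```

```text
17.55 [ 0.63934737 -0.10358897  0.06964444] [ 0.54244272 -0.08705672 -0.10850385]
(array([-0.4,  3. , 65.1]), np.float64(0.002))
```

View pics/c15.png

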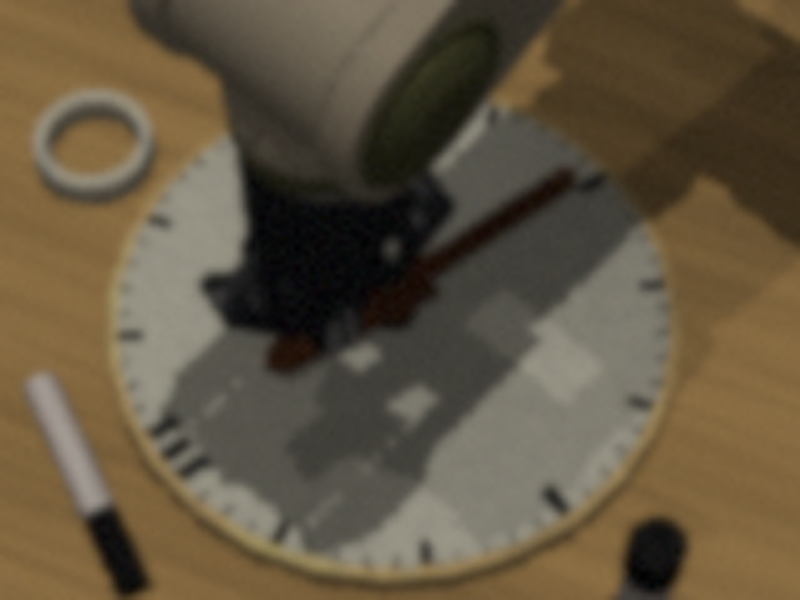

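{"method": "step_arm", "body": {"targets": [[0, [-0.4, 3, 15], 0], [0, [-0.4, 3, 30], 0], [0, [-0.4, 3, 33], 0], [0, [-0.4, 3, 33], 0]]}}

```text
time_s: 18.1
tool_pos: [0.6426, -0.1064, 0.0386]
ee_rot: [-2.794, -1.429, 0.001]
ft_force: [0.2, 0.2, 0.3]
width: -0.0001
```

```bash
python3 - <<'E'
from h import *
o=r.get_obs();print(o['time_s'],o['tool_pos'],o['ft_force'])
print(plan(5.9,.035,.058,.0045,-1))
im=snap('scene','s16.png')
cv2.imwrite('pics/c16.png',cv2.resize(im[170:250,260:365],None,fx=7,fy=7,interpolation=cv2.INTER_CUBIC)[:,:,::-1])
R=Ro.from_rotvec(o['ee_rot']).as_matrix()
for n,d in(('tip',[0,0,-.017]),('tip+y',[0,.0145,-.017]),('tip-y',[0,-.0145,-.017])): print(n,((proj('scene',o['tool_pos']+R@d)-[260,170])*7).round())
E
```

```text
18.1 [ 0.64258727 -0.10638861  0.03864962] [0.17093458 0.18485438 0.32616484]
(array([-0.1, -1.6, 34.2]), np.float64(0.001))
tip [314. 381.]
tip+y [279. 400.]
tip-y [348. 363.]
```

View pics/c16.png

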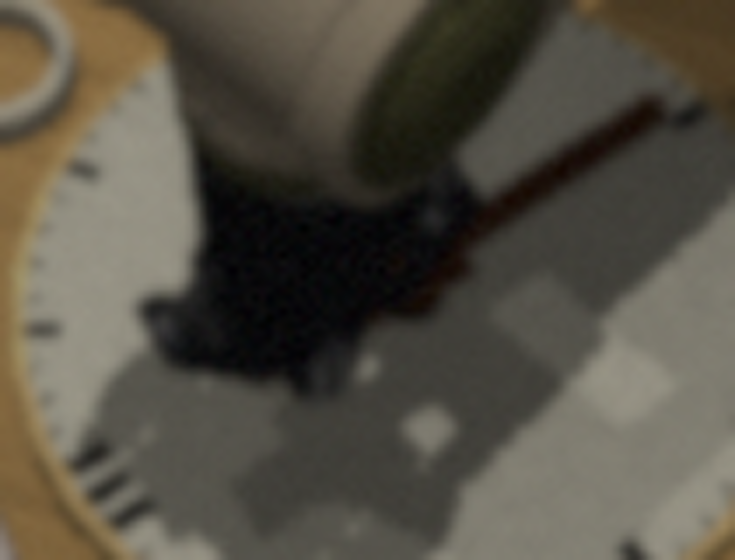

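{"method": "step_arm", "body": {"targets": [[0, [0, -1.6, 10], 0], [0, [0, -1.6, 20], 0], [0, [0, -1.6, 28], 0], [0, [0, -1.6, 34], 0], [0, [0, -1.6, 34], 0]]}}

```text
time_s: 18.77
tool_pos: [0.6412, -0.1053, 0.0045]
ee_rot: [-2.794, -1.429, 0.001]
ft_force: [-0.0, 0.2, 0.2]
width: -0.0003
```

```bash
python3 - <<'E'
from h import *
o=r.get_obs();print(o['time_s'],o['tool_pos'],o['ft_force'])
for c in range(5,65,5): print(c,*plan(c,.021,.058,.0045,-1))
im=snap('scene','s17.png')
cv2.imwrite('pics/c17.png',cv2.resize(im[170:250,260:365],None,fx=7,fy=7,interpolation=cv2.INTER_CUBIC)[:,:,::-1])
E
```

```text
18.775 [ 0.64120779 -0.10534209  0.00447035] [-0.03076312  0.24353211  0.19050312]
5 [-13.2  -0.3  -0. ] -0.014
10 [-18.3   1.4  -0. ] 0.073
15 [-23.5   2.6  -0.1] 0.16
20 [-28.9   3.4  -0.1] 0.247
25 [-34.2   3.7  -0.1] 0.335
30 [-39.6   3.5  -0.1] 0.422
35 [-45.    2.9  -0.1] 0.509
40 [-50.2   1.8  -0.1] 0.596
45 [-55.4   0.2  -0.1] 0.684
50 [-60.4  -1.7  -0.1] 0.771
55 [-65.2  -4.2  -0.1] 0.858
60 [-69.8  -7.   -0.1] 0.946
```

View pics/c17.png

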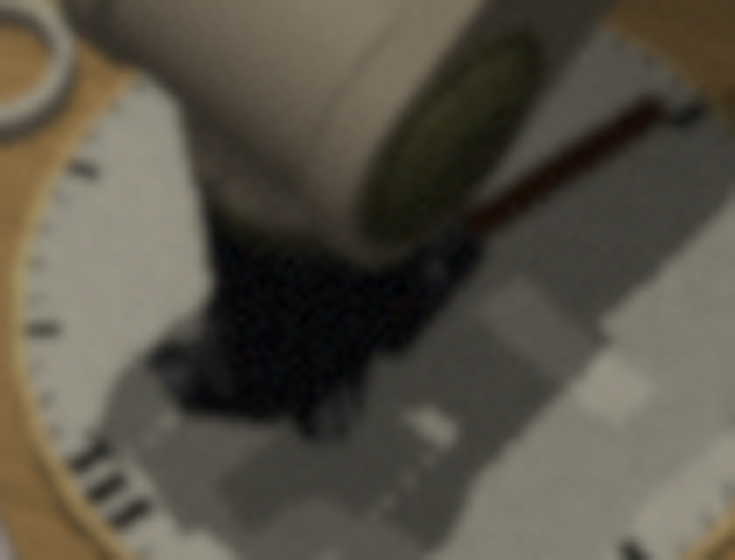

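No contact force, and the tip is down on the 11–12 side of the short hand. I'll push it clockwise.

{"method": "step_arm", "body": {"targets": [[0, [-7, 0, 0], 0], [0, [-13, -0.3, 0], 0], [0, [-18.3, 1.4, 0], 0.073], [0, [-23.5, 2.6, 0], 0.16], [0, [-28.9, 3.4, 0], 0.247], [0, [-34.2, 3.7, 0], 0.335], [0, [-39.6, 3.5, 0], 0.422], [0, [-45, 2.9, 0], 0.509], [0, [-45, 2.9, 0], 0.509]]}}

```text
time_s: 19.95
tool_pos: [0.6172, -0.1441, 0.0051]
ee_rot: [-3.065, -0.68, 0.001]
ft_force: [-0.3, 0.3, -0.7]
width: 0.0
```

```bash
python3 - <<'E'
from h import *
o=r.get_obs();print(o['time_s'],o['tool_pos'],o['ft_force'])
for c in range(40,100,5): print(c,*plan(c,.021,.058,.0045,-1))
im=snap('scene','s18.png')
cv2.imwrite('pics/c18.png',cv2.resize(im[150:270,240:400],None,fx=5,fy=5,interpolation=cv2.INTER_CUBIC)[:,:,::-1])
E
```

```text
19.95 [ 0.61723223 -0.14413981  0.00514651] [-0.25395299  0.30407975 -0.65470241]
40 [-4.8  1.   0.6] 0.087
45 [-10.1   2.2   0.6] 0.175
50 [-15.4   2.9   0.6] 0.262
55 [-20.8   3.1   0.6] 0.349
60 [-26.2   2.9   0.6] 0.437
65 [-31.5   2.1   0.7] 0.524
70 [-36.8   1.    0.7] 0.611
75 [-41.9  -0.7   0.7] 0.698
80 [-46.9  -2.7   0.7] 0.786
85 [-51.6  -5.2   0.7] 0.873
90 [-56.2  -8.1   0.7] 0.96
95 [-60.4 -11.4   0.7] 1.047
```

View pics/c18.png

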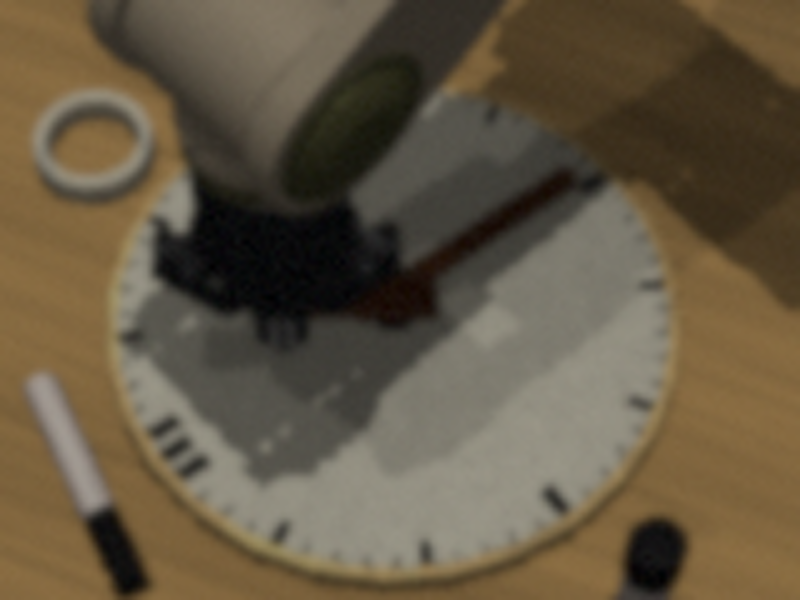

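{"method": "step_arm", "body": {"targets": [[0, [-4.8, 1, 0.5], 0.087], [0, [-10.1, 2.2, 0.5], 0.175], [0, [-15.4, 2.9, 0.5], 0.262], [0, [-20.8, 3.1, 0.5], 0.349], [0, [-26.2, 2.9, 0.5], 0.437], [0, [-31.5, 2.1, 0.5], 0.524], [0, [-36.8, 1, 0.5], 0.611], [0, [-41.9, -0.7, 0.5], 0.698], [0, [-46.9, -2.7, 0.5], 0.786], [0, [-46.9, -2.7, 0.5], 0.786]]}}

```text
time_s: 21.25
tool_pos: [0.5737, -0.1614, 0.0048]
ee_rot: [-3.093, 0.541, 0.003]
ft_force: [0.7, 0.0, 0.5]
width: -0.0002
```

```bash
python3 - <<'E'
from h import *
o=r.get_obs();print(o['time_s'],o['tool_pos'],o['ft_force'])
for c in list(range(82,108,3)): print(c,*plan(c,.021,.058,.0045,-1))
im=snap('scene','s19.png')
cv2.imwrite('pics/c19.png',cv2.resize(im[150:270,240:400],None,fx=5,fy=5,interpolation=cv2.INTER_CUBIC)[:,:,::-1])
E
```

```text
21.25 [ 0.57369566 -0.16143361  0.00476165] [0.65951816 0.01582348 0.49403784]
82 [-2.1  0.8  0.3] 0.038
85 [-5.2  1.7  0.3] 0.09
88 [-8.4  2.4  0.3] 0.143
91 [-11.5   3.    0.3] 0.195
94 [-14.7   3.4   0.3] 0.247
97 [-18.    3.6   0.3] 0.3
100 [-21.2   3.7   0.3] 0.352
103 [-24.4   3.6   0.3] 0.404
106 [-27.6   3.3   0.3] 0.457
```

View pics/c19.png

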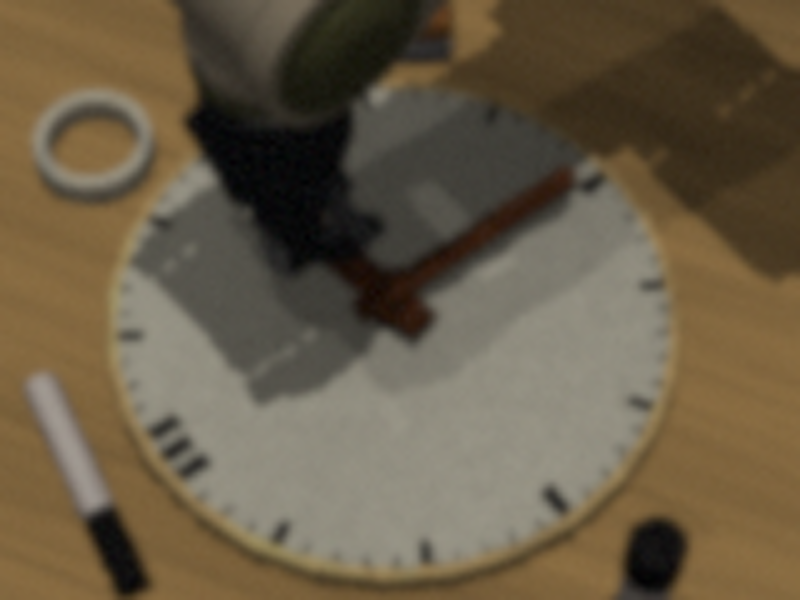

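{"method": "step_arm", "body": {"targets": [[0, [-5.2, 1.7, 0.3], 0.09], [0, [-8.4, 2.4, 0.3], 0.143], [0, [-11.5, 3, 0.3], 0.195], [0, [-14.7, 3.4, 0.3], 0.247], [0, [-18, 3.6, 0.3], 0.3], [0, [-21.2, 3.7, 0.3], 0.352], [0, [-24.4, 3.6, 0.3], 0.404], [0, [-24.4, 3.6, 0.3], 0.404]]}}

```text
time_s: 22.3
tool_pos: [0.5498, -0.1565, 0.0046]
ee_rot: [-2.924, 1.146, 0.003]
ft_force: [0.2, -0.7, 0.3]
width: -0.0002
```

{"method": "step_arm", "body": {"targets": [[0, [5, 0, 0], 0], [0, [14, 0, 0], 0], [0, [14, 0, -25], 0], [0, [14, 0, -70], 0], [0, [40, 40, -120], 0], [0, [70, 90, -150], 0], [0, [100, 140, -150], 0], [0, [120, 190, -150], 0]]}}

```text
time_s: 23.3
tool_pos: [0.5087, -0.3804, 0.1549]
ee_rot: [-2.925, 1.145, 0.0]
ft_force: [0.2, -0.3, 1.0]
width: 0.0003
```

```bash
python3 - <<'E'
from h import *
o=r.get_obs();print(o['time_s'],o['tool_pos'],o['ft_force'])
full('20.png',103,179.5)
im=cv2.imread('pics/top20.png');b=cv2.imread('pics/scene20.png')
cv2.imwrite('pics/c20.png',np.hstack([cv2.resize(rect(im,'top',[*HUB,.016],.03),(400,400)),cv2.resize(rect(b,'scene',[*HUB,.016],.03),(400,400))]))
E
```

```text
23.3 [ 0.50874995 -0.38035965  0.15491961] [ 0.17796254 -0.2575761   0.98864359]
scene [ 0.5734 -0.099   0.016 ] [0.296 0.296] tw -29.36
hour slope 104.19 thru hub 103.4 off mm 0.6
min slope 180.44 thru hub 180.11 off mm 0.4
top [ 0.5738 -0.1005  0.016 ] [0.296 0.297] tw -29.8
hour slope 103.65 thru hub 103.01 off mm 0.5
min slope 180.01 thru hub 179.56 off mm 0.6
```

View pics/c20.png

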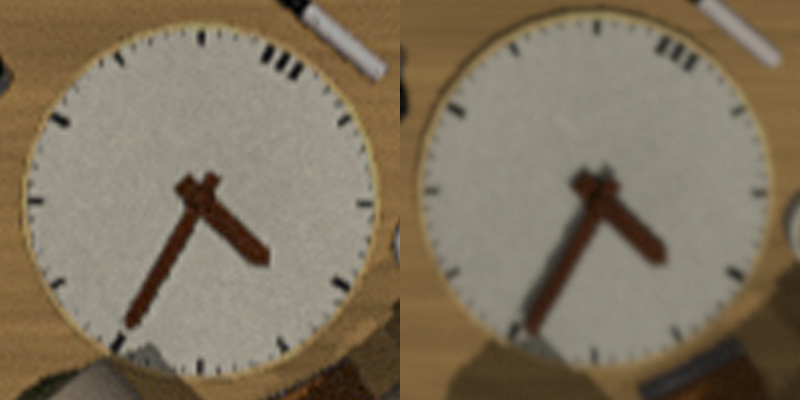

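The short hand is at about 103.4° and the target is 105°. I'll make one small touch-up.

```bash
python3 - <<'E'
from h import *
print(plan(103,.036,.058,.08,-1),plan(103,.036,.058,.0045,-1))
E
```

```text
(array([-108.5, -194.9,   73.8]), np.float64(-0.001)) (array([-108.3, -195. ,  149.3]), np.float64(-0.001))
```

{"method": "step_arm", "body": {"targets": [[0, [-25, -45, 0], 0], [0, [-50, -90, 0], 0], [0, [-75, -135, 10], 0], [0, [-100, -180, 30], 0], [0, [-108.5, -195, 60], 0], [0, [-108.5, -195, 90], 0], [0, [-108.5, -195, 100], 0], [0, [-108.5, -195, 100], 0]]}}

```text
time_s: 24.4
tool_pos: [0.5606, -0.1669, 0.054]
ee_rot: [2.922, -1.153, -0.003]
ft_force: [0.4, -0.0, 0.5]
width: 0.0002
```

```bash
python3 - <<'E'
from h import *
o=r.get_obs();print(o['time_s'],o['tool_pos'],o['ft_force'])
print(plan(103,.036,.058,.0045,-1))
for c in (102,104.5): print(plan(c,.021,.058,.0045,-1))
E
```

```text
24.4 [ 0.56062985 -0.16690771  0.05399045] [ 0.39698823 -0.02297451  0.45136811]
(array([-0.1, -0. , 49.5]), np.float64(-0.001))
(array([-14.1,  -0.4,  49.5]), np.float64(-0.019))
(array([-16.6,   0.5,  49.5]), np.float64(0.025))
```

{"method": "step_arm", "body": {"targets": [[0, [0, 0, 20], 0], [0, [0, 0, 38], 0], [0, [0, 0, 49], 0], [0, [-6, 0, 49.3], 0], [0, [-12, 0, 49.3], 0], [0, [-15, 0.2, 49.3], 0.01], [0, [-16.7, 0.5, 49.3], 0.025], [0, [-16.7, 0.5, 49.3], 0.025], [0, [-16.7, 0.5, 49.3], 0.025]]}}

```text
time_s: 25.52
tool_pos: [0.5481, -0.1559, 0.0048]
ee_rot: [2.907, -1.19, -0.003]
ft_force: [0.5, 0.2, -0.0]
width: 0.0005
```

{"method": "step_arm", "body": {"targets": [[0, [5, 0, 0], 0], [0, [14, 0, 0], 0], [0, [14, 0, -25], 0], [0, [14, 0, -70], 0], [0, [40, 40, -120], 0], [0, [70, 90, -150], 0], [0, [100, 140, -150], 0], [0, [130, 190, -150], 0], [0, [130, 240, -150], 0], [0, [130, 240, -150], 0]]}}

```text
time_s: 26.78
tool_pos: [0.4706, -0.4212, 0.1544]
ee_rot: [2.904, -1.197, -0.004]
ft_force: [0.8, 1.0, -0.7]
width: -0.0003
```

```bash
python3 - <<'E'
from h import *
o=r.get_obs();print(o['time_s'],o['tool_pos'],o['ft_force'])
full('21.png',104.5,179.7)
im=cv2.imread('pics/top21.png');b=cv2.imread('pics/scene21.png')
cv2.imwrite('pics/c21.png',np.hstack([im[100:290,200:450],b[120:310,200:450]]).repeat(1,0))
a=cv2.imread('pics/c21.png');cv2.imwrite('pics/c21.png',cv2.resize(a,None,fx=1.6,fy=1.6))
E
```

```text
26.775 [ 0.47064049 -0.42116682  0.15439606] [ 0.80527495  1.00324055 -0.74969967]
scene [ 0.5734 -0.0989  0.016 ] [0.296 0.296] tw -30.86
hour slope 105.49 thru hub 103.76 off mm 1.4
min slope 179.25 thru hub 178.92 off mm 0.4
top [ 0.5741 -0.1006  0.016 ] [0.296 0.297] tw -31.12
hour slope 105.35 thru hub 103.93 off mm 1.2
min slope 178.93 thru hub 178.96 off mm -0.0
```

View pics/c21.png

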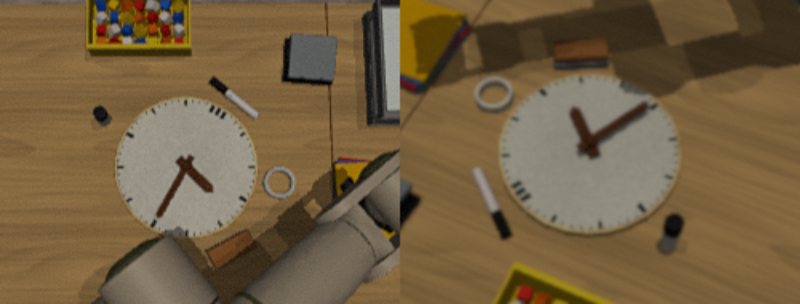

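```bash
python3 - <<'E'
from h import *
for n in('top','scene'):
    A=cv2.imread(f'pics/{n}0.png',0);B=cv2.imread(f'pics/{n}21.png',0)
    for nm,cl in(('12',0),('10',-60),('9',-90),('2',60),('7',210),('3',90)):
        th=np.radians(TW-cl); P=[*(HUB+.138*np.array([np.cos(th),np.sin(th)])),.016]
        f=lambda im:cv2.resize(rect(im,n,P,.016,half=.022),None,fx=2,fy=2).astype(np.float32)
        s,q=cv2.phaseCorrelate(f(A),f(B),cv2.createHanningWindow((176,176),cv2.CV_32F)); print(n,nm,(np.array(s)/4).round(2),'mm',round(q,2))
o=r.get_obs();print(o['tool_pos'],o['qd'].round(3))
E
```

```text
top 12 [0.   0.05] mm 0.44
top 10 [-0.01  0.01] mm 0.55
top 9 [-0.   -0.05] mm 0.52
top 2 [0.   0.03] mm 0.61
top 7 [ 0.04 -0.01] mm 0.58
top 3 [-0.01 -0.02] mm 0.58
scene 12 [ 0.01 -0.01] mm 0.57
scene 10 [0.06 0.02] mm 0.52
scene 9 [-0.01  0.05] mm 0.59
scene 2 [-0.06  0.07] mm 0.42
scene 7 [-0.01 -0.05] mm 0.39
scene 3 [-0.    0.01] mm 0.59
[ 0.4728327  -0.41845834  0.15467352] [ 0.032 -0.006  0.004  0.    -0.002  0.001]
```

```bash
python3 -c "
from bench import r
print(r.finish_job())"
```

```text
the job is handed in; nothing more can be done
None
```

The clock is set to half past three and the job is handed in, after about 27 s of the 58 s. I pushed the long hand round to the six first, then the short hand to midway between the three and the four, with one small touch-up.

**Hand angles:** in the last pictures from both cameras, taking the twelve's direction from the unshadowed starting pictures:

| Hand | Measured | Target |
|---|---|---|
| Long | about 179.8° | 180° |
| Short | about 105° | 105° |

**Clock position:** comparing its marks in the first and last pictures, they moved by less than 0.1 mm. The things around it look undisturbed, and the arm ended clear of everything.

**What failed or disagreed:**
- **Missed first sweep:** the shut fingertips stood about 17 mm behind the TCP, not 8 mm ahead as described, so the first sweep passed over the long hand.
- **Contact with the face:** finding the true fingertip height meant lowering until it touched the face, with one reading of 36 N upward and about 14 N sideways. The clock did not move.
- **Disagreeing readings:** my automatic reading of the mark directions wandered by up to 1° where the arm's shadow fell on the face. The short hand read 104.5° to 106.3° depending on the camera and on how I fitted the line.

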